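Close and lock the crimping nest round a foil tray

ROBOT

A 7-joint arm with a two-finger parallel gripper is mounted at the origin on the work surface; the furniture and walls round the work are solid. World frame = base frame: x ahead of the robot, y to its left, z up, the work surface at z = 0. Lengths are in m, angles in rad, forces in N, time in s.
With the tool pointing down it reaches from about 0.35 to 0.9 m from the base axis. Payload 8.1 kg.
Tool frame: the origin (TCP) lies on the centre line of the jaws, within the pads' length; the fingertips stand arm.tips_ahead ahead of it and the grasp point (between the pads) lies 8 mm behind it (arm.tips_ahead is the distance from the TCP to the fingertips, in m); z points along the fingers, y is the direction in which the jaws open and shut (so a half turn about z gives the same grasp; the last joint's range is limited). The gripper opens to 92 mm and grips with 3 to 60 N. Pads are 19 mm wide; open, the fingers measure 130 mm over their backs; the gripper's body (75 mm by 190 mm) begins 47 mm behind the grasp point.
Start: joints at [1.088, 0.434, 0.025, 1.573, -0.012, 1.134, -0.075], TCP at [0.232, -0.58, 0.238] pointing down, gripper open.
Joint ranges: [-2.62, 2.62], [-0.44, 2.09], [-1.27, 1.32], [0.08, 2.57], [-1.32, 4.46], [0.12, 2], [-2.74, 2.74]. Speed limits (rad/s): [2.22, 2.22, 3.01, 3.01, 3.14, 3.14, 3.14].

INTERFACE

Orientations are given as a rotation vector (axis times angle).
In Python, from cell import arm gives the robot as it stands. The module is installed in compiled form; this text tells all that it offers.
- The arm moves only by the tool jog_arm, never from a script. Its argument "moves" is a list of rows, each an object with "twist": the turn, a rotation vector about the tool's x, y, z in units of 10 degrees (1.0 is 10 degrees), a list of three; "xyz": the shift along the tool's x, y, z in units of 60 mm (1.0 is 60 mm), a list of three; "grip": the closure, from -1 (fully open) to 1 (shut). A call has 1 to 5 rows; each row is the pose to reach, as a shift and turn from the pose commanded when the call began, along the tool's axes at that moment; what a row does not reach only later rows make up. A row lasts 1/8 s, in which the tool goes at most 62.5 mm and 10.7 degrees, less where a joint would pass 70% of its speed; a pose out of reach is approached as far as the arm can. A call with a gripper value outside its range is refused whole. The fingers move at their own pace and stop on an object; "force" is the grip in N (left out, the last holds). Time passes only in rows, so rows that repeat a pose let the fingers close. It gives the time, the measured TCP pose, the force and the opening at its end, in the units of the state.
- arm.observe(): the state, without advancing time (a new reading comes with each control period).
- arm.get_image(name): name is "scene" or "top" or "wrist"; returns the picture (400x640x3 uint8, blue, green, red); there is no depth.
- arm.camera_params(name): a dict with "mtx" (3x3 intrinsics, pixels), "T" (4x4, takes a point from camera to world coordinates); the wrist camera has in their place "T_tool_cam" (4x4, takes a point from camera to tool coordinates, whose origin is the TCP and whose axes are the flange's). Camera axes: x right, y down, z forward; pixel columns grow to the right and rows downward; lengths in m; the calibration is good to about 2 mm. A picture is of the moment at which its call begins: read the wrist's pose just before it. camera_params takes no time and is no camera call.
- arm.sign_off(): hands the job in, once; it reports no verdict.
The state is a dict: "clock": time; "joints": joint angles; "dq": joint speeds; "joint_efforts": joint torques, N m; "position": TCP position; "ee_rot": TCP orientation; "force": force on the tool from outside, world axes, zero at the start; "ft_torque": the same for the moment, N m; "width": opening from 0.0 (shut) to 1.0 (fully open).
Only numpy, scipy, OpenCV 4.12 (cv2) and the standard library are available. Lean on these libraries where they do the work, as an engineer would, in place of code of your own. Each camera call takes 0.05 s, during which the arm holds its last target. There are 200 camera calls.

TASK

A filled foil tray with a loose lid board stands in the rim-crimping jig, whose near nest half is drawn back and locked by the cam. Working only by pushing with the fingertips, swing the cam lever right over to its forward stop so that the cam's low side faces the slide, push the near nest half forward by its upright push plate until it is fully home round the tray, then swing the lever back to its rear stop to lock it. Do not touch or lift the tray or its lid, and leave the rim roller, the tape roll and the lid stack where they lie.

Things in the scene. Friction and masses are not known exactly. Their poses are not given: they have to be found in the camera images.
- jig: Rim-crimping jig, fixed: aluminium plate 237 x 184 mm, top face 12 mm above the table. Origin on the table under the centre of the closed nest; x forward (the way the slide is pushed), y left (to the cam), z up. White nest halves: 172 mm wide across y, tops 40 mm above the table; far half fixed at x = 12 to 79 mm, sliding half at x = -129 to -62 mm drawn back, -79 to -12 mm home.
- jaw (a joint): Travel in m of the sliding near half of the nest along the jig's +x: 0 drawn back (stop), 0.050 fully home (stop). Stays where it is left, moves at about 4 N, pushes the tray ahead of it. A steel tooth on its left side meets the cam: unless the cam's flat faces the slide it can move less than 2 mm.
- push_plate (a point): Middle of the rear face of the slide's upright steel push plate, the face to push on; moves with the slide (jig x = -150 mm drawn back, -100 mm home, y = 0, 55 mm above the table). The plate is 76 mm wide across the jig's y, 9 mm thick and reaches from 14 to 68 mm above the table; the space behind it is free.
- cam_lever (a joint): Angle in rad of cam and lever: 0 rear stop (locked, round side to the slide, lever along the jig's -x), growing clockwise from above over the outer (+y) side to 2.62 forward stop (low, flat to the slide, lever 30 deg left of the jig's +x). Stays where left, turns at about 2 N on the knob. The slide passes above 2.35; the lever swings back freely only with the slide home or drawn back.
- cam_axis (a point): Point on the fixed upright cam axis at the level of the lever arm's upper face, 34 mm above the table, at jig x = -95 mm, y = +111 mm. The cam plate is a steel disc of radius 22 mm with one flat 7 mm from the axis.
- lever_knob (a point): Middle of the upright black knob at the lever's end, 62 mm from the cam axis, 54 mm above the table: a round post 15 mm thick from 34 to 71 mm above the table, to be pushed sideways. The lever arm under it is 14 mm wide, its upper face 34 mm above the table.
- nest (a point): Centre of the closed nest on the base plate, 12 mm above the table, fixed to the jig: where the tray's origin comes to lie when the nest is closed.
- tray: Oval foil meal tray with a loose lid board, 160 x 124 x 55 mm, about 0.24 kg, origin at the centre of its underside, long side across the slide; it stands loose on the base plate 10 to 30 mm short of its seat. Its rim overhangs the nest halves.
- crimp_roller: Rim roller with a beech handle, 162 mm long, 29 mm thick, lying on the table beyond the far half of the nest, origin under its middle. Leave it.
- lid_stack: Banded stack of lid boards, 147 x 112 x 39 mm, on the table on the robot's right, past the rim roller, origin under its middle. Leave it.
- tape_roll: Roll of packing tape lying flat, 92 mm across, 48 mm high, on the table beside the jig's right (-y) side, origin under its middle. Leave it.
Not all that is in view belongs to the job. Leave any pink look-alike of the tray alone.

How it is judged:
By the outcome, as a careful person would: the job done as asked, in the order asked, and still so for the second after the job is handed in, with the robot touching nothing.
It also fails if it takes over 69 s, if anything falls off the work surface, if the arm or the gripper's body presses on something with over 40 N, if the wrist force passes 120 N, or if a joint passes its speed limit or range.

## Working session

There is one attempt and no reset: what is moved stays moved. The work goes in short steps, Python scripts to look and compute and a tool call to move; the robot and the scene stay as the last step left them, time stands still between calls to the robot, and variables do not carry over. Pictures are saved under pics/ and viewed, about 8 in all and at most 12, crops included, and the job is handed in when it is done.

Besides the shell and the picture viewer there is one more tool, called after "Request:" as name([rows], argument=value, ...), one row to a line, values as JSON. jog_arm: Moves the arm, as the interface text tells. Its arguments: {"type":"object","properties":{"moves":{"type":"array","items":{"type":"object","properties":{"twist":{"type":"array","items":{"type":"number"}},"xyz":{"type":"array","items":{"type":"number"}},"grip":{"type":"number"}}}},"force":{"type":"number"}},"required":["moves"]}

```bash
mkdir -p pics; python3 - <<'E'
from cell import arm
import cv2,numpy as np
for n in("scene","top"):
    cv2.imwrite(f"pics/{n}0.png",arm.get_image(n)); p=arm.camera_params(n); print(n,p["mtx"].round(1).tolist(),p["T"].round(3).tolist())
o=arm.observe();print(o, arm.tips_ahead)
E
```

```text
scene [[491.1, 0.0, 325.4], [0.0, 491.1, 196.4], [0.0, 0.0, 1.0]] [[-0.819, -0.394, 0.417, -0.086], [-0.573, 0.577, -0.582, 0.783], [-0.011, -0.715, -0.699, 1.07], [0.0, 0.0, 0.0, 1.0]]
top [[461.2, 0.0, 321.5], [0.0, 461.2, 190.8], [0.0, 0.0, 1.0]] [[0.019, -0.998, 0.062, 0.436], [-1.0, -0.019, 0.001, -0.063], [-0.0, -0.062, -0.998, 1.306], [0.0, 0.0, 0.0, 1.0]]
{'clock': 0.1, 'joints': array([ 1.08843025,  0.43515757,  0.02500646,  1.57398742, -0.01158374,
        1.13402726, -0.07511685]), 'dq': array([ 0.00100882, -0.00130971, -0.00066048, -0.00076775,  0.00051814,
       -0.00103582, -0.0002369 ]), 'joint_efforts': array([ 3.11163138e-03, -6.69122815e+01,  9.87823494e-01, -3.15148008e+01,
       -6.07301993e-02,  3.73498618e-02,  7.56106328e-05]), 'position': array([ 0.23145474, -0.58008624,  0.23702842]), 'ee_rot': array([-3.08381299e+00, -5.92530126e-01,  6.67543373e-04]), 'force': array([-0.57274271,  0.5697324 ,  0.01156941]), 'ft_torque': array([-0.0478446 ,  0.01691329, -0.015428  ]), 'width': 0.9995007079949869} 0.011
```

View pics/top0.png

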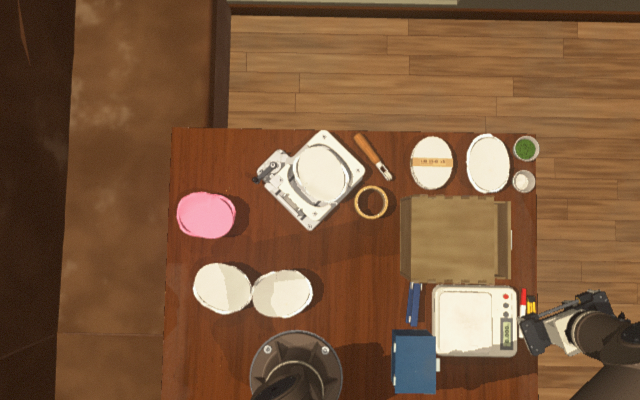

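View pics/scene0.png

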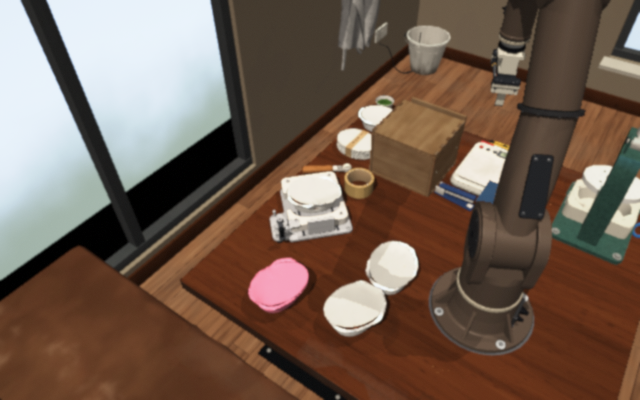

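The top view shows the jig at about (312,180), with its cam and knob around (265,172). I'll enlarge that area.

```bash
python3 - <<'E'
import cv2
a=cv2.imread("pics/top0.png")[120:240,245:375]
b=cv2.imread("pics/scene0.png")[160:250,255:365]
a=cv2.resize(a,None,fx=5,fy=5,interpolation=3)[:600]; cv2.imwrite("pics/c1.png",a)
E
```

```text
(no output)
```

View pics/c1.png

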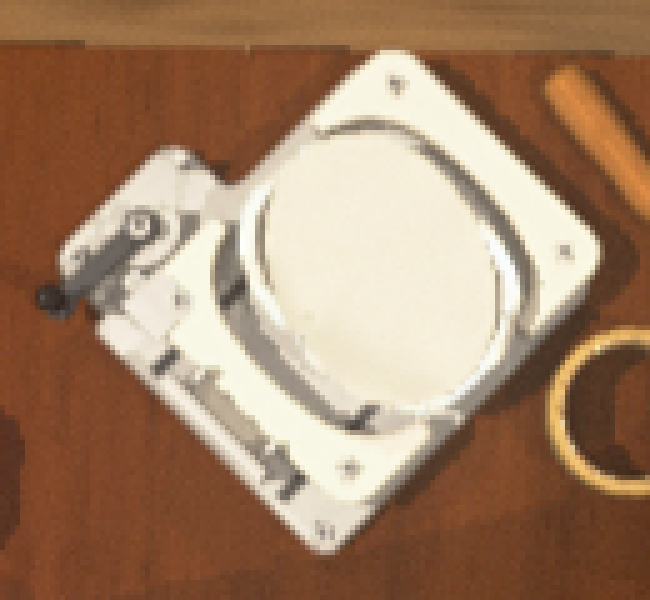

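```bash
cat >h.py <<'E'
from cell import arm
import numpy as np
from scipy.spatial.transform import Rotation as R
def ray(n,uv,z,T=None):
    p=arm.camera_params(n); T=p["T"] if T is None else T
    d=T[:3,:3]@np.linalg.inv(p["mtx"])@[uv[0],uv[1],1]
    return T[:3,3]+d*(z-T[2,3])/d[2]
E
python3 - <<'E'
from h import *
P={'axis':(140,225,.04),'knob':(52,297,.071),'fe1':(430,75,.04),'fe2':(585,215,.04),'se1':(585,290,.04),'se2':(540,335,.04),
'nearbase1':(115,342,.012),'nearbase2':(300,540,.012),'plateR':(290,480,.068),'plateL':(165,362,.068)}
W={}
for k,(u,v,z) in P.items():
    W[k]=ray('top',(245+(u+.5)/5-.5,120+(v+.5)/5-.5),z)
    print(k,W[k].round(4))
a=lambda d:np.degrees(np.arctan2(d[1],d[0])).round(1)
print(a(W['axis']-W['knob']),a(W['fe1']-W['fe2'])-90,a(W['nearbase1']-W['nearbase2'])-90,a(W['se1']-W['se2']))
for y in(-40,-42,-44):
    r=R.from_euler('z',y,degrees=True).as_matrix()
    o=W['axis']-r@[-.095,.111,0]
    print(y,o.round(4)); 
    for k in W: print('  ',k,((r.T@(W[k]-o))*1000).round(0)[:2])
E
```

```text
axis [0.584  0.0744 0.04  ]
knob [0.5406 0.1173 0.071 ]
fe1 [ 0.6706 -0.0841  0.04  ]
fe2 [ 0.5942 -0.1711  0.04  ]
se1 [ 0.5527 -0.1716  0.04  ]
se2 [ 0.5274 -0.1472  0.04  ]
nearbase1 [0.5209 0.0898 0.012 ]
nearbase2 [ 0.4119 -0.0166  0.012 ]
plateR [ 0.4449 -0.0126  0.068 ]
plateL [0.5069 0.056  0.068 ]
-44.7 -41.3 -45.7 -44.0
-40 [ 0.5854 -0.0717  0.04  ]
   axis [-95. 111.]
   knob [-156.  116.]
   fe1 [73. 45.]
   fe2 [ 71. -70.]
   se1 [ 39. -98.]
   se2 [  4. -95.]
   nearbase1 [-153.   82.]
   nearbase2 [-168.  -69.]
   plateR [-146.  -45.]
   plateL [-142.   47.]
-42 [ 0.5803 -0.0717  0.04  ]
   axis [-95. 111.]
   knob [-156.  114.]
   fe1 [75. 51.]
   fe2 [ 77. -65.]
   se1 [ 46. -93.]
   se2 [ 11. -92.]
   nearbase1 [-152.   80.]
   nearbase2 [-162.  -72.]
   plateR [-140.  -47.]
   plateL [-140.   46.]
-44 [ 0.5752 -0.0714  0.04  ]
   axis [-95. 111.]
   knob [-156.  112.]
   fe1 [77. 57.]
   fe2 [ 83. -58.]
   se1 [ 53. -88.]
   se2 [ 18. -88.]
   nearbase1 [-151.   78.]
   nearbase2 [-156.  -74.]
   plateR [-135.  -48.]
   plateL [-138.   44.]
```

```bash
cat >>h.py <<'E'
YAW=-44.; O=np.array([.575,-.071,0])
def J(x,y,z): return O+R.from_euler('z',YAW,degrees=True).apply([x/1e3,y/1e3,z/1e3])
def toJ(p): return (R.from_euler('z',-YAW,degrees=True).apply(p-O)*1e3).round(1)
def Rt(yaw): # tool down, tool y along world angle yaw (deg)
    a=np.radians(yaw); y=np.array([np.cos(a),np.sin(a),0]); z=np.array([0,0,-1.]); return R.from_matrix(np.c_[np.cross(y,z),y,z])
def go(targets,yaw=None,pose=None):
    o=arm.observe(); p,r=(o["position"],R.from_rotvec(o["ee_rot"])) if pose is None else pose
    for t in targets:
        tw=(r.inv()*Rt(YAW if yaw is None else yaw)).as_rotvec(degrees=True)/10
        print("xyz",(r.inv().apply(t-p)/.06).round(2).tolist(),"tw",tw.round(2).tolist())
    print(o["clock"],p.round(4),toJ(p),o["force"].round(1))
E
python3 - <<'E'
from h import *
go([[.23,-.58,.36],J(-157,70,250),])
print(R.from_rotvec(arm.observe()["ee_rot"]).as_matrix().round(2)); print(arm.camera_params("wrist")["T_tool_cam"].round(3),J(-157,70,250))
E
```

```text
xyz [-0.02, -0.01, -2.05] tw [-0.01, -0.0, -2.42]
xyz [8.45, -8.62, -0.21] tw [-0.01, -0.0, -2.42]
0.1 [ 0.2315 -0.5801  0.237 ] [ 106.5 -604.9  237. ] [-0.6  0.6  0. ]
[[ 0.93  0.37 -0.  ]
 [ 0.37 -0.93  0.  ]
 [-0.   -0.   -1.  ]]
[[-0.    -0.962 -0.273  0.073]
 [ 1.     0.    -0.    -0.002]
 [ 0.    -0.273  0.962 -0.146]
 [ 0.     0.     0.     1.   ]] [0.51068974 0.08841515 0.25      ]
```

Request:
jog_arm([
  {"xyz": [0,0,-1],"twist": [0,0,0],"grip": 1},
  {"xyz": [0,0,-1.8],"twist": [0,0,-0.5],"grip": 1},
  {"xyz": [0.7,-0.7,-1.8],"twist": [0,0,-1.2],"grip": 1},
  {"xyz": [1.4,-1.4,-1.8],"twist": [0,0,-2],"grip": 1},
  {"xyz": [2.1,-2.1,-1.8],"twist": [0,0,-2.4],"grip": 1},
])

```text
clock: 0.72
position: [0.3024, -0.4148, 0.3455]
ee_rot: [-2.892, -1.226, 0.0]
force: [1.7, -0.8, 0.3]
width: 0.504
```

```bash
python3 -c "
from h import *
go([J(-100,60,300),J(-100,60,250)])"
```

```text
xyz [8.28, -2.39, 0.76] tw [-0.0, -0.0, -0.01]
xyz [8.28, -2.39, 1.59] tw [-0.0, -0.0, -0.01]
0.725 [ 0.3024 -0.4148  0.3455] [  42.8 -436.7  345.5] [ 1.7 -0.8  0.3]
```

Request:
jog_arm([
  {"xyz": [0.95,-0.3,0],"grip": 1},
  {"xyz": [1.9,-0.6,0],"grip": 1},
  {"xyz": [2.8,-0.9,0],"grip": 1},
  {"xyz": [3.7,-1.2,0],"grip": 1},
  {"xyz": [4.6,-1.4,0],"grip": 1},
])

```text
invalid input at $.moves[0]: expected keys twist, xyz, grip
```

Request:
jog_arm([
  {"xyz": [0.95,-0.3,0.2],"grip": 1},
  {"xyz": [1.9,-0.6,0.4],"grip": 1},
  {"xyz": [2.8,-0.8,0.6],"grip": 1},
  {"xyz": [3.7,-1.0,0.8],"grip": 1},
  {"xyz": [3.7,-1.0,0.8],"grip": 1},
])

```text
invalid input at $.moves[0]: expected keys twist, xyz, grip
```

```bash
python3 - <<'E'
from h import *
import cv2
go([J(-157,70,45)])
o=arm.observe(); im=arm.get_image("wrist"); cv2.imwrite("pics/w1.png",im)
c=arm.camera_params("wrist"); T=np.eye(4);T[:3,:3]=R.from_rotvec(o["ee_rot"]).as_matrix();T[:3,3]=o["position"];T=T@c["T_tool_cam"]
np.savez("w1.npz",T=T)
def proj(p): q=T[:3,:3].T@(p-T[:3,3]); q=c["mtx"]@q; return (q[:2]/q[2]).round(0)
for n,p in dict(axis=(-95,111,34),knob=(-157,111,71),ppL=(-150,38,68),ppR=(-150,-38,68)).items(): print(n,proj(J(*p)))
E
```

```text
xyz [8.44, -3.34, 5.01] tw [-0.0, -0.0, -0.01]
0.725 [ 0.3024 -0.4148  0.3455] [  42.8 -436.7  345.5] [ 1.7 -0.8  0.3]
axis [ 176. -429.]
knob [  82. -498.]
ppL [ 108. -366.]
ppR [ 122. -253.]
```

View pics/w1.png

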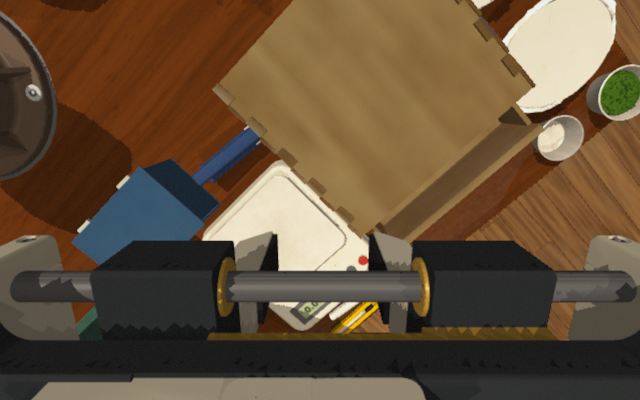

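The move was refused because "twist" is required; the picture shows only the box and scales. Repeating the moves with the twist included.

Request:
jog_arm([
  {"xyz": [0.95,-0.3,0],"twist": [0,0,0],"grip": 1},
  {"xyz": [1.9,-0.6,0],"twist": [0,0,0],"grip": 1},
  {"xyz": [2.8,-0.9,0],"twist": [0,0,0],"grip": 1},
  {"xyz": [3.7,-1.2,0],"twist": [0,0,0],"grip": 1},
  {"xyz": [4.6,-1.4,0],"twist": [0,0,0],"grip": 1},
])

```text
clock: 1.4
position: [0.4347, -0.1588, 0.3458]
ee_rot: [2.894, 1.221, -0.0]
force: [1.4, -0.2, -0.2]
width: 0.005
```

Request:
jog_arm([
  {"xyz": [0.95,-0.3,0.2],"twist": [0,0,0],"grip": 1},
  {"xyz": [1.9,-0.6,0.4],"twist": [0,0,0],"grip": 1},
  {"xyz": [2.8,-0.8,0.6],"twist": [0,0,0],"grip": 1},
  {"xyz": [2.8,-1.0,0.8],"twist": [0,0,0],"grip": 1},
  {"xyz": [2.8,-1.0,0.8],"twist": [0,0,0],"grip": 1},
])

```text
clock: 2.02
position: [0.5078, 0.0024, 0.2967]
ee_rot: [-2.892, -1.224, 0.004]
force: [0.7, 0.3, 0.2]
width: 0.001
```

```bash
cat >>h.py <<'E'
def wrist(name):
    import cv2
    o=arm.observe(); im=arm.get_image("wrist"); cv2.imwrite(f"pics/{name}.png",im)
    c=arm.camera_params("wrist"); T=np.eye(4);T[:3,:3]=R.from_rotvec(o["ee_rot"]).as_matrix();T[:3,3]=o["position"];T=T@c["T_tool_cam"]
    np.save(f"{name}.npy",T)
    def proj(p): q=T[:3,:3].T@(p-T[:3,3]); q=c["mtx"]@q; return (q[:2]/q[2]).round(0)
    for n,p in dict(axis=(-95,111,34),knob=(-157,111,71),ppL=(-150,38,68),ppR=(-150,-38,68),farL=(79,86,40)).items(): print(n,proj(J(*p)))
E
python3 - <<'E'
from h import *
go([J(-157,70,45)])
wrist("w2")
E
```

```text
xyz [1.07, -0.96, 4.19] tw [-0.01, 0.01, -0.01]
2.025 [0.5078 0.0024 0.2967] [-99.3   6.1 296.7] [0.7 0.3 0.2]
axis [329.  73.]
knob [270.  70.]
ppL [280. 141.]
ppR [282. 206.]
farL [480.  95.]
```

View pics/w2.png

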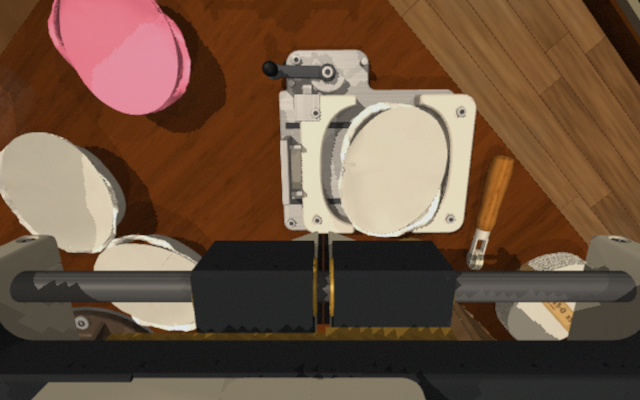

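The wrist view shows the knob at (268,69) and the axis at (328,72), both within 2 px of prediction. The push plate strip is at (290..302, 138..200), so I'll enlarge it.

```bash
python3 - <<'E'
import cv2
a=cv2.imread("pics/w2.png")[45:240,255:485]
cv2.imwrite("pics/c2.png",cv2.resize(a,None,fx=3,fy=3,interpolation=3))
E
```

```text
(no output)
```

View pics/c2.png

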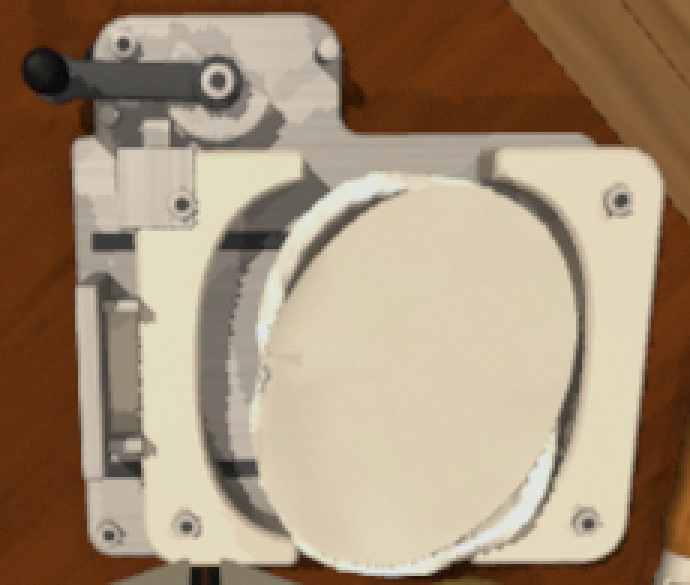

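```bash
cat >>h.py <<'E'
def finger(th,s=1,gap=0,z=57,hx=19,hy=9.5):
    # finger centre in jig for lever angle th (deg), s=+1 pushing clockwise
    f=np.radians(180-th); k=np.array([-95+62*np.cos(f),111+62*np.sin(f)])
    t=s*np.array([np.sin(f),-np.cos(f)])
    lo=0
    for d in np.arange(0,60,.1):   # distance along -t until disc clears the rectangle
        q=np.maximum(np.abs(d*t)-[hx,hy],0)
        if np.hypot(*q)>=7.5: break
    return J(*(k-(d+gap)*t),z)
E
python3 - <<'E'
from h import *
go([J(-165,82,200),J(-165,82,120),J(-165,82,57)])
E
```

```text
xyz [1.27, -1.12, 1.62] tw [-0.0, 0.01, -0.02]
xyz [1.27, -1.12, 2.96] tw [-0.0, 0.01, -0.02]
xyz [1.27, -1.12, 4.01] tw [-0.0, 0.01, -0.02]
2.075 [0.5084 0.0013 0.2974] [-98.2   5.7 297.4] [-0.5  0.1 -0.2]
```

Request:
jog_arm([
  {"xyz": [0.6,-0.55,0.6],"twist": [0,0,0],"grip": 1},
  {"xyz": [1.27,-1.12,1.2],"twist": [0,0,0],"grip": 1},
  {"xyz": [1.27,-1.12,2.0],"twist": [0,0,0],"grip": 1},
  {"xyz": [1.27,-1.12,2.8],"twist": [0,0,0],"grip": 1},
  {"xyz": [1.27,-1.12,2.8],"twist": [0,0,0],"grip": 1},
])

```text
clock: 2.7
position: [0.5122, 0.1012, 0.1276]
ee_rot: [-2.895, -1.219, 0.009]
force: [0.5, -0.6, 0.4]
width: 0.007
```

```bash
python3 - <<'E'
from h import *
go([J(-165,82,57)])
E
```

```text
xyz [0.04, -0.0, 1.18] tw [-0.01, 0.03, -0.03]
2.7 [0.5122 0.1012 0.1276] [-164.8   80.2  127.6] [ 0.5 -0.6  0.4]
```

Go down and stop short of contact, then look at the wrist picture before pushing.

Request:
jog_arm([
  {"xyz": [0,0,0.5],"twist": [0,0,0],"grip": 1},
  {"xyz": [0,0,0.9],"twist": [0,0,0],"grip": 1},
  {"xyz": [0,0,1.17],"twist": [0,0,0],"grip": 1},
  {"xyz": [0,0,1.17],"twist": [0,0,0],"grip": 1},
])

```text
clock: 3.2
position: [0.5142, 0.1028, 0.06]
ee_rot: [2.895, 1.22, 0.0]
force: [-0.4, 0.2, 1.6]
width: 0.003
```

```bash
python3 - <<'E'
from h import *
go([finger(t) for t in (0,8,16,24,32,40)])
wrist("w3")
E
```

```text
xyz [0.19, 0.12, 0.05] tw [0.0, 0.0, -0.03]
xyz [0.33, 0.09, 0.05] tw [0.0, 0.0, -0.03]
xyz [0.47, 0.08, 0.05] tw [0.0, 0.0, -0.03]
xyz [0.61, 0.08, 0.05] tw [0.0, 0.0, -0.03]
xyz [0.73, 0.1, 0.05] tw [0.0, 0.0, -0.03]
xyz [0.85, 0.12, 0.05] tw [0.0, 0.0, -0.03]
3.2 [0.5142 0.1028 0.06  ] [-164.5   82.7   60. ] [-0.4  0.2  1.6]
axis [458. 190.]
knob [345. 212.]
ppL [357. 351.]
ppR [354. 466.]
farL [784. 236.]
```

View pics/w3.png

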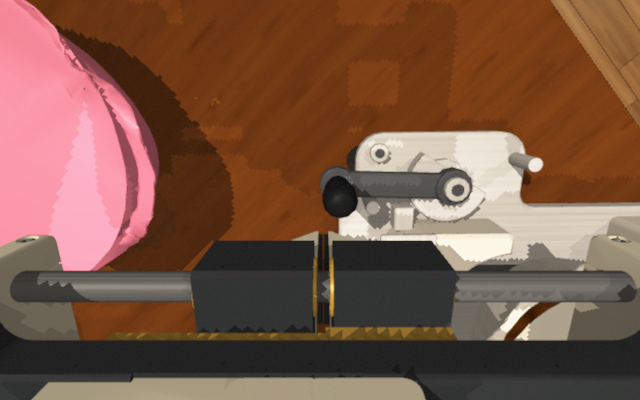

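The knob top is at about (342,203) and the axis at (457,188), with the finger clear on the knob's slide side. Start pushing.

Request:
jog_arm([
  {"xyz": [0.19,0.1,0.05],"twist": [0,0,0],"grip": 1},
  {"xyz": [0.33,0.09,0.05],"twist": [0,0,0],"grip": 1},
  {"xyz": [0.47,0.08,0.05],"twist": [0,0,0],"grip": 1},
  {"xyz": [0.61,0.08,0.05],"twist": [0,0,0],"grip": 1},
  {"xyz": [0.73,0.1,0.05],"twist": [0,0,0],"grip": 1},
])

```text
clock: 3.88
position: [0.5487, 0.1305, 0.0564]
ee_rot: [2.894, 1.221, -0.001]
force: [-1.3, -4.2, 0.2]
width: 0.002
```

```bash
python3 - <<'E'
from h import *
go([finger(t) for t in (40,48,56,64,72)])
E
```

```text
xyz [0.12, 0.04, -0.01] tw [0.0, 0.0, -0.02]
xyz [0.22, 0.06, -0.01] tw [0.0, 0.0, -0.02]
xyz [0.33, 0.1, -0.01] tw [0.0, 0.0, -0.02]
xyz [0.46, 0.18, -0.01] tw [0.0, 0.0, -0.02]
xyz [0.58, 0.3, -0.01] tw [0.0, 0.0, -0.02]
3.875 [0.5487 0.1305 0.0564] [-158.9  126.7   56.4] [-1.3 -4.2  0.2]
```

Contact force is about 4 N, as expected for the lever. Continue.

Request:
jog_arm([
  {"xyz": [0.12,0.04,0],"twist": [0,0,0],"grip": 1},
  {"xyz": [0.22,0.06,0],"twist": [0,0,0],"grip": 1},
  {"xyz": [0.33,0.1,0],"twist": [0,0,0],"grip": 1},
  {"xyz": [0.46,0.18,0],"twist": [0,0,0],"grip": 1},
  {"xyz": [0.58,0.3,0],"twist": [0,0,0],"grip": 1},
])

```text
clock: 4.5
position: [0.5862, 0.1443, 0.0567]
ee_rot: [-2.892, -1.223, -0.001]
force: [-1.9, 0.4, -0.1]
width: 0.002
```

```bash
python3 - <<'E'
from h import *
go([finger(t) for t in (72,80,88,96,104,112)])
E
```

```text
xyz [-0.02, 0.01, -0.01] tw [-0.01, -0.01, -0.02]
xyz [0.08, 0.15, -0.01] tw [-0.01, -0.01, -0.02]
xyz [0.16, 0.3, -0.01] tw [-0.01, -0.01, -0.02]
xyz [0.21, 0.44, -0.01] tw [-0.01, -0.01, -0.02]
xyz [0.25, 0.58, -0.01] tw [-0.01, -0.01, -0.02]
xyz [0.28, 0.72, -0.01] tw [-0.01, -0.01, -0.02]
4.5 [0.5862 0.1443 0.0567] [-141.5  162.7   56.7] [-1.9  0.4 -0.1]
```

Request:
jog_arm([
  {"xyz": [0.08,0.15,0],"twist": [0,0,0],"grip": 1},
  {"xyz": [0.16,0.3,0],"twist": [0,0,0],"grip": 1},
  {"xyz": [0.21,0.44,0],"twist": [0,0,0],"grip": 1},
  {"xyz": [0.25,0.58,0],"twist": [0,0,0],"grip": 1},
  {"xyz": [0.28,0.72,0],"twist": [0,0,0],"grip": 1},
])

```text
clock: 5.12
position: [0.6286, 0.1243, 0.0564]
ee_rot: [-2.894, -1.221, 0.001]
force: [-3.6, 0.4, -0.1]
width: 0.005
```

```bash
python3 - <<'E'
from h import *
go([finger(t) for t in (112,118,124,130,136,142,148,152)])
wrist("w4")
E
```

```text
xyz [0.02, -0.02, -0.01] tw [-0.0, 0.0, -0.02]
xyz [0.03, 0.1, -0.01] tw [-0.0, 0.0, -0.02]
xyz [0.01, 0.23, -0.01] tw [-0.0, 0.0, -0.02]
xyz [-0.04, 0.36, -0.01] tw [-0.0, 0.0, -0.02]
xyz [-0.11, 0.5, -0.01] tw [-0.0, 0.0, -0.02]
xyz [-0.19, 0.63, -0.01] tw [-0.0, 0.0, -0.02]
xyz [-0.28, 0.74, -0.01] tw [-0.0, 0.0, -0.02]
xyz [-0.34, 0.8, -0.01] tw [-0.0, 0.0, -0.02]
5.125 [0.6286 0.1243 0.0564] [-97.1 177.7  56.4] [-3.6  0.4 -0.1]
axis [331. 346.]
knob [206. 399.]
ppL [234. 498.]
ppR [243. 585.]
farL [621. 387.]
```

View pics/w4.png

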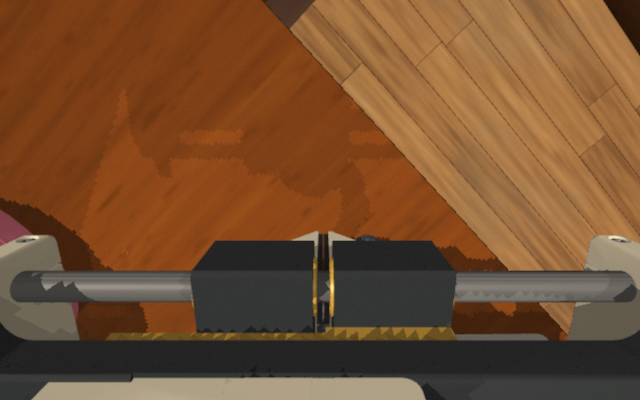

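Only the top of the knob shows, at (365,238) just beside the finger, and the contact force is 3.6 N. Go on to the stop.

Request:
jog_arm([
  {"xyz": [0.03,0.15,0],"twist": [0,0,0],"grip": 1},
  {"xyz": [-0.02,0.32,0],"twist": [0,0,0],"grip": 1},
  {"xyz": [-0.1,0.48,0],"twist": [0,0,0],"grip": 1},
  {"xyz": [-0.19,0.63,0],"twist": [0,0,0],"grip": 1},
  {"xyz": [-0.25,0.7,0],"twist": [0,0,0],"grip": 1},
])

```text
clock: 5.8
position: [0.6486, 0.0833, 0.0567]
ee_rot: [2.895, 1.219, 0.001]
force: [-0.0, 1.9, -0.3]
width: 0.002
```

```bash
python3 - <<'E'
from h import *
go([finger(t) for t in (142,146,150,154,158)])
E
```

```text
xyz [0.07, -0.09, -0.01] tw [0.0, -0.0, -0.03]
xyz [0.01, -0.01, -0.01] tw [0.0, -0.0, -0.03]
xyz [-0.05, 0.05, -0.01] tw [0.0, -0.0, -0.03]
xyz [-0.11, 0.11, -0.01] tw [0.0, -0.0, -0.03]
xyz [-0.18, 0.17, -0.01] tw [0.0, -0.0, -0.03]
5.8 [0.6486 0.0833 0.0567] [-54.3 162.2  56.7] [-0.   1.9 -0.3]
```

Request:
jog_arm([
  {"xyz": [-0.05,0.05,0],"twist": [0,0,0],"grip": 1},
  {"xyz": [-0.1,0.1,0],"twist": [0,0,0],"grip": 1},
  {"xyz": [-0.13,0.12,0],"twist": [0,0,0],"grip": 1},
  {"xyz": [-0.13,0.12,0],"twist": [0,0,0],"grip": 1},
])

```text
clock: 6.3
position: [0.649, 0.0817, 0.0573]
ee_rot: [-2.885, -1.226, -0.012]
force: [5.7, 19.2, -6.1]
width: 0.003
```

The force rises to 20 N, so the forward stop is reached. Back off and rise.

Request:
jog_arm([
  {"xyz": [0.5,-0.2,0],"twist": [0,0,0],"grip": 1},
  {"xyz": [0.7,-0.3,-0.6],"twist": [0,0,0],"grip": 1},
  {"xyz": [0.4,-0.9,-1.5],"twist": [0,0,0],"grip": 1},
  {"xyz": [-0.2,-1.5,-2],"twist": [0,0,0],"grip": 1},
  {"xyz": [-0.9,-1.9,-2],"twist": [0,0,0],"grip": 1},
])

```text
clock: 6.92
position: [0.528, 0.1163, 0.1792]
ee_rot: [2.892, 1.224, 0.008]
force: [0.6, -0.8, -0.7]
width: 0.01
```

```bash
python3 - <<'E'
from h import *
go([J(-195,0,170),J(-195,0,57),J(-170,0,57)])
E
```

```text
xyz [-1.7, -0.52, 0.15] tw [0.02, -0.02, -0.01]
xyz [-1.71, -0.52, 2.03] tw [0.02, -0.02, -0.01]
xyz [-1.71, -0.1, 2.03] tw [0.02, -0.02, -0.01]
6.925 [0.528  0.1163 0.1792] [-163.9  102.1  179.2] [ 0.6 -0.8 -0.7]
```

Request:
jog_arm([
  {"xyz": [-0.8,-0.3,0.1],"twist": [0,0,0],"grip": 1},
  {"xyz": [-1.7,-0.54,0.2],"twist": [0,0,0],"grip": 1},
  {"xyz": [-1.7,-0.54,0.2],"twist": [0,0,0],"grip": 1},
])

```text
clock: 7.3
position: [0.4295, 0.0611, 0.1637]
ee_rot: [2.894, 1.217, -0.008]
force: [1.2, 0.9, -0.0]
width: 0.004
```

```bash
python3 - <<'E'
from h import *
go([J(-195,0,57),J(-160,0,57)])
wrist("w5")
E
```

```text
xyz [0.11, 0.02, 1.78] tw [0.0, 0.03, -0.04]
xyz [0.11, 0.61, 1.78] tw [0.0, 0.03, -0.04]
7.3 [0.4295 0.0611 0.1637] [-196.4   -6.   163.7] [ 1.2  0.9 -0. ]
axis [460.  40.]
knob [386.  31.]
ppL [390. 143.]
ppR [386. 241.]
farL [689.  73.]
```

View pics/w5.png

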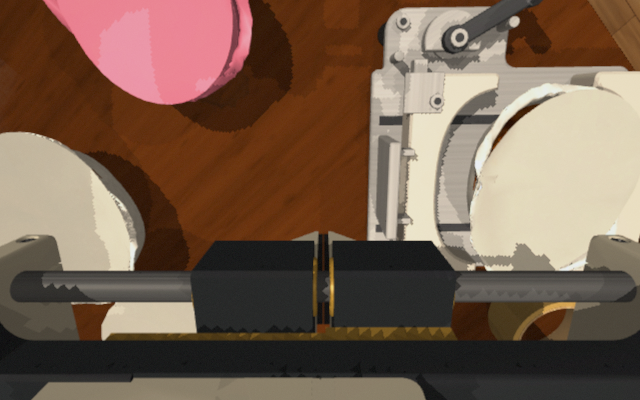

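The lever lies against the forward peg (514,22) and the flat faces the slide. The push plate top is at x≈380..397, y≈136..240, with the finger behind it. Descend.

Request:
jog_arm([
  {"xyz": [0.1,0,0.7],"twist": [0,0,0],"grip": 1},
  {"xyz": [0.1,0,1.4],"twist": [0,0,0],"grip": 1},
  {"xyz": [0.1,0,1.78],"twist": [0,0,0],"grip": 1},
  {"xyz": [0.1,0.15,1.78],"twist": [0,0,0],"grip": 1},
  {"xyz": [0.1,0.25,1.78],"twist": [0,0,0],"grip": 1},
])

```text
clock: 7.98
position: [0.4508, 0.0582, 0.0585]
ee_rot: [2.894, 1.221, 0.003]
force: [0.3, 0.5, 0.1]
width: 0.003
```

```bash
python3 - <<'E'
from h import *
go([J(-169,0,57),J(-119,0,57)])
E
```

```text
xyz [-0.11, 0.17, 0.03] tw [0.01, -0.01, -0.03]
xyz [-0.11, 1.0, 0.03] tw [0.01, -0.01, -0.03]
7.975 [0.4508 0.0582 0.0585] [-179.1    6.6   58.5] [0.3 0.5 0.1]
```

Request:
jog_arm([
  {"xyz": [-0.1,0.13,0],"twist": [0,0,0],"grip": 1},
  {"xyz": [-0.1,0.26,0],"twist": [0,0,0],"grip": 1},
  {"xyz": [-0.1,0.39,0],"twist": [0,0,0],"grip": 1},
  {"xyz": [-0.1,0.52,0],"twist": [0,0,0],"grip": 1},
  {"xyz": [-0.1,0.65,0],"twist": [0,0,0],"grip": 1},
])

```text
clock: 8.6
position: [0.4728, 0.0266, 0.0577]
ee_rot: [-2.894, -1.222, 0.0]
force: [-4.2, 2.4, 3.3]
width: 0.005
```

```bash
python3 - <<'E'
from h import *
go([J(-119,0,57)])
E
```

```text
xyz [0.01, 0.37, 0.01] tw [-0.0, 0.0, -0.02]
8.6 [0.4728 0.0266 0.0577] [-141.3   -0.8   57.7] [-4.2  2.4  3.3]
```

Request:
jog_arm([
  {"xyz": [0,0.1,0],"twist": [0,0,0],"grip": 1},
  {"xyz": [0,0.2,0],"twist": [0,0,0],"grip": 1},
  {"xyz": [0,0.27,0],"twist": [0,0,0],"grip": 1},
  {"xyz": [0,0.33,0],"twist": [0,0,0],"grip": 1},
])

```text
clock: 9.1
position: [0.487, 0.0131, 0.0577]
ee_rot: [-2.894, -1.222, -0.0]
force: [-4.5, 2.8, 4.1]
width: 0.007
```

```bash
python3 - <<'E'
from h import *
go([J(-119,0,57)])
E
```

```text
xyz [0.01, 0.05, 0.01] tw [-0.0, -0.0, -0.02]
9.1 [0.487  0.0131 0.0577] [-121.7   -0.7   57.7] [-4.5  2.8  4.1]
```

Request:
jog_arm([
  {"xyz": [0,0.04,0],"twist": [0,0,0],"grip": 1},
  {"xyz": [0,0.08,0],"twist": [0,0,0],"grip": 1},
  {"xyz": [0,0.1,0],"twist": [0,0,0],"grip": 1},
])

```text
clock: 9.48
position: [0.4909, 0.0093, 0.0577]
ee_rot: [-2.893, -1.222, 0.0]
force: [-6.9, 7.4, 7.1]
width: 0.002
```

Request:
jog_arm([
  {"xyz": [0,0.04,0],"twist": [0,0,0],"grip": 1},
  {"xyz": [0,0.07,0],"twist": [0,0,0],"grip": 1},
  {"xyz": [0,0.07,0],"twist": [0,0,0],"grip": 1},
])

```text
clock: 9.85
position: [0.491, 0.0091, 0.0577]
ee_rot: [-2.889, -1.225, 0.006]
force: [-16.6, 13.9, 15.8]
width: 0.002
```

```bash
python3 - <<'E'
from h import *
go([J(-119,0,57)])
E
```

```text
xyz [0.01, -0.05, 0.01] tw [-0.03, 0.01, -0.0]
9.85 [0.491  0.0091 0.0577] [-116.    -0.7   57.7] [-16.6  13.9  15.8]
```

Solid stop: the position holds at jig x −116 while the force rises to 22 N. Back off, rise and look.

Request:
jog_arm([
  {"xyz": [0,-0.1,0],"twist": [0,0,0],"grip": 1},
  {"xyz": [0,-0.5,0],"twist": [0,0,0],"grip": 1},
  {"xyz": [0,-0.6,-0.8],"twist": [0,0,0],"grip": 1},
  {"xyz": [0.3,-0.3,-1.8],"twist": [0,0,0],"grip": 1},
  {"xyz": [0.5,0.2,-2.3],"twist": [0,0,0],"grip": 1},
])

```text
clock: 10.48
position: [0.5258, 0.0193, 0.1992]
ee_rot: [2.892, 1.222, 0.007]
force: [1.1, -0.3, -0.1]
width: 0.009
```

Request:
jog_arm([
  {"xyz": [0.1,0.4,-0.6],"twist": [0,0,0],"grip": 1},
  {"xyz": [0.1,0.4,-0.6],"twist": [0,0,0],"grip": 1},
])

```text
clock: 10.72
position: [0.5487, 0.0046, 0.2344]
ee_rot: [2.894, 1.215, 0.009]
force: [-0.3, -0.7, 0.3]
width: 0.005
```

```bash
python3 - <<'E'
from h import *
import cv2
go([J(-40,110,150)])
wrist("w6"); 
E
```

```text
xyz [1.23, 0.51, 1.41] tw [0.03, -0.02, -0.05]
10.725 [0.5487 0.0046 0.2344] [-71.4  36.1 234.4] [-0.3 -0.7  0.3]
axis [300. 102.]
knob [228. 102.]
ppL [242. 181.]
ppR [248. 254.]
farL [474. 126.]
```

View pics/w6.png

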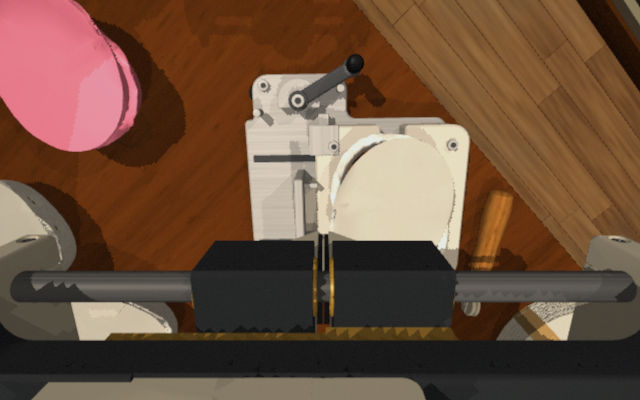

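The gap between the halves is 383→405 px, about 23 mm against 24 mm nominal, so the slide is home and the tray is seated. The knob is at (355,63), past the axis at (298,100).

```bash
python3 - <<'E'
from h import *
T=np.load("w6.npy")
print("knob",toJ(ray("wrist",(355,63),.071,T)),"axis",toJ(ray("wrist",(298,100),.036,T)),"gap",toJ(ray("wrist",(383,125),.04,T)),toJ(ray("wrist",(405,125),.04,T)))
print([toJ(finger(t,-1)) for t in(150,140,120)])
go([J(-36,110,150),J(-36,110,57)])
E
```

```text
knob [-44.3 142.4  71. ] axis [-96.7 112.5  36. ] gap [-12.4  87.8  40. ] [ 9.6 87.6 40. ]
[array([-31.5, 124.9,  57. ]), array([-33.2, 133.8,  57. ]), array([-39.2, 150.4,  57. ])]
xyz [1.25, 0.61, 1.38] tw [0.02, -0.01, -0.04]
xyz [1.24, 0.61, 2.93] tw [0.02, -0.01, -0.04]
10.775 [0.5467 0.0053 0.2326] [-73.4  35.3 232.6] [ 0.5  0.8 -0.7]
```

Request:
jog_arm([
  {"xyz": [0.6,0.4,0.4],"twist": [0,0,0],"grip": 1},
  {"xyz": [1.23,0.68,0.8],"twist": [0,0,0],"grip": 1},
  {"xyz": [1.23,0.68,1.6],"twist": [0,0,0],"grip": 1},
  {"xyz": [1.23,0.68,2.4],"twist": [0,0,0],"grip": 1},
  {"xyz": [1.23,0.68,2.9],"twist": [0,0,0],"grip": 1},
])

```text
clock: 11.4
position: [0.6234, 0.0307, 0.0539]
ee_rot: [-2.893, -1.222, 0.007]
force: [-0.4, 0.2, 0.3]
width: 0.006
```

```bash
python3 - <<'E'
from h import *
go([finger(t,-1) for t in(150,142,134,126,118,110)])
E
```

```text
xyz [0.3, 0.07, -0.05] tw [-0.02, 0.02, -0.02]
xyz [0.42, 0.05, -0.05] tw [-0.02, 0.02, -0.02]
xyz [0.53, 0.02, -0.05] tw [-0.02, 0.02, -0.02]
xyz [0.64, -0.01, -0.05] tw [-0.02, 0.02, -0.02]
xyz [0.76, -0.08, -0.05] tw [-0.02, 0.02, -0.02]
xyz [0.88, -0.19, -0.05] tw [-0.02, 0.02, -0.02]
11.4 [0.6234 0.0307 0.0539] [-35.8 106.7  53.9] [-0.4  0.2  0.3]
```

Request:
jog_arm([
  {"xyz": [0.3,0.07,-0.03],"twist": [0,0,0],"grip": 1},
  {"xyz": [0.42,0.05,-0.03],"twist": [0,0,0],"grip": 1},
  {"xyz": [0.53,0.02,-0.03],"twist": [0,0,0],"grip": 1},
  {"xyz": [0.64,-0.01,-0.03],"twist": [0,0,0],"grip": 1},
  {"xyz": [0.76,-0.08,-0.03],"twist": [0,0,0],"grip": 1},
])

```text
clock: 12.02
position: [0.6546, 0.0666, 0.0598]
ee_rot: [2.894, 1.22, 0.001]
force: [0.6, -2.2, 1.1]
width: 0.007
```

```bash
python3 - <<'E'
from h import *
go([finger(t,-1) for t in(118,110,102,94,86,78)])
E
```

```text
xyz [-0.03, -0.04, 0.05] tw [0.01, -0.0, -0.03]
xyz [0.09, -0.15, 0.05] tw [0.01, -0.0, -0.03]
xyz [0.19, -0.29, 0.05] tw [0.01, -0.0, -0.03]
xyz [0.28, -0.43, 0.05] tw [0.01, -0.0, -0.03]
xyz [0.34, -0.58, 0.05] tw [0.01, -0.0, -0.03]
xyz [0.38, -0.72, 0.05] tw [0.01, -0.0, -0.03]
12.025 [0.6546 0.0666 0.0598] [-38.3 154.2  59.8] [ 0.6 -2.2  1.1]
```

Request:
jog_arm([
  {"xyz": [0.09,-0.15,0.04],"twist": [0,0,0],"grip": 1},
  {"xyz": [0.19,-0.29,0.04],"twist": [0,0,0],"grip": 1},
  {"xyz": [0.28,-0.43,0.04],"twist": [0,0,0],"grip": 1},
  {"xyz": [0.34,-0.58,0.04],"twist": [0,0,0],"grip": 1},
  {"xyz": [0.38,-0.72,0.04],"twist": [0,0,0],"grip": 1},
])

```text
clock: 12.65
position: [0.6387, 0.1139, 0.0571]
ee_rot: [2.894, 1.222, -0.0]
force: [1.1, -2.7, -0.9]
width: 0.006
```

```bash
python3 - <<'E'
from h import *
go([finger(t,-1) for t in(78,70,62,54,46,38)])
E
```

```text
xyz [-0.0, 0.02, 0.0] tw [0.0, 0.0, -0.02]
xyz [0.03, -0.12, 0.0] tw [0.0, 0.0, -0.02]
xyz [0.03, -0.27, 0.0] tw [0.0, 0.0, -0.02]
xyz [-0.0, -0.44, 0.0] tw [0.0, 0.0, -0.02]
xyz [-0.08, -0.63, 0.0] tw [0.0, 0.0, -0.02]
xyz [-0.19, -0.8, 0.0] tw [0.0, 0.0, -0.02]
12.65 [0.6387 0.1139 0.0571] [-82.6 177.3  57.1] [ 1.1 -2.7 -0.9]
```

Request:
jog_arm([
  {"xyz": [0.03,-0.12,0],"twist": [0,0,0],"grip": 1},
  {"xyz": [0.03,-0.27,0],"twist": [0,0,0],"grip": 1},
  {"xyz": [0,-0.44,0],"twist": [0,0,0],"grip": 1},
  {"xyz": [-0.08,-0.62,0],"twist": [0,0,0],"grip": 1},
  {"xyz": [-0.19,-0.8,0],"twist": [0,0,0],"grip": 1},
])

```text
clock: 13.28
position: [0.5961, 0.1399, 0.0574]
ee_rot: [-2.893, -1.222, -0.002]
force: [1.9, 0.3, -0.4]
width: 0.002
```

```bash
python3 - <<'E'
from h import *
go([finger(t,-1) for t in(38,31,24,17,10,4,0)])
E
```

```text
xyz [-0.0, 0.01, 0.01] tw [-0.0, -0.01, -0.02]
xyz [-0.11, -0.11, 0.01] tw [-0.0, -0.01, -0.02]
xyz [-0.22, -0.21, 0.01] tw [-0.0, -0.01, -0.02]
xyz [-0.34, -0.29, 0.01] tw [-0.0, -0.01, -0.02]
xyz [-0.46, -0.36, 0.01] tw [-0.0, -0.01, -0.02]
xyz [-0.57, -0.4, 0.01] tw [-0.0, -0.01, -0.02]
xyz [-0.64, -0.43, 0.01] tw [-0.0, -0.01, -0.02]
13.275 [0.5961 0.1399 0.0574] [-131.4  166.4   57.4] [ 1.9  0.3 -0.4]
```

Request:
jog_arm([
  {"xyz": [-0.11,-0.11,0],"twist": [0,0,0],"grip": 1},
  {"xyz": [-0.22,-0.21,0],"twist": [0,0,0],"grip": 1},
  {"xyz": [-0.34,-0.29,0],"twist": [0,0,0],"grip": 1},
  {"xyz": [-0.46,-0.36,0],"twist": [0,0,0],"grip": 1},
  {"xyz": [-0.56,-0.4,0],"twist": [0,0,0],"grip": 1},
])

```text
clock: 13.9
position: [0.5557, 0.1311, 0.0571]
ee_rot: [2.894, 1.221, -0.0]
force: [2.4, 0.5, -0.3]
width: 0.008
```

Request:
jog_arm([
  {"xyz": [-0.05,-0.02,0],"twist": [0,0,0],"grip": 1},
  {"xyz": [-0.08,-0.02,0],"twist": [0,0,0],"grip": 1},
  {"xyz": [-0.08,-0.02,0],"twist": [0,0,0],"grip": 1},
])

```text
clock: 14.28
position: [0.5534, 0.1302, 0.0575]
ee_rot: [-2.893, -1.221, -0.006]
force: [6.4, 5.1, -3.5]
width: 0.003
```

```bash
python3 - <<'E'
from h import *
go([finger(t,-1) for t in(4,0,-4)])
E
```

```text
xyz [0.04, -0.01, 0.01] tw [0.0, -0.02, -0.02]
xyz [-0.03, -0.03, 0.01] tw [0.0, -0.02, -0.02]
xyz [-0.1, -0.05, 0.01] tw [0.0, -0.02, -0.02]
14.275 [0.5534 0.1302 0.0575] [-155.3  129.8   57.5] [ 6.4  5.1 -3.5]
```

Request:
jog_arm([
  {"xyz": [-0.04,0,0],"twist": [0,0,0],"grip": 1},
  {"xyz": [-0.07,0,0],"twist": [0,0,0],"grip": 1},
  {"xyz": [-0.07,0,0],"twist": [0,0,0],"grip": 1},
])

```text
clock: 14.65
position: [0.5528, 0.1299, 0.0581]
ee_rot: [-2.89, -1.222, -0.015]
force: [13.0, 10.9, -10.0]
width: 0.007
```

Rear stop reached: 17 N with no further motion. Retreat and check.

Request:
jog_arm([
  {"xyz": [0.2,0,0],"twist": [0,0,0],"grip": 1},
  {"xyz": [0.6,0,-0.2],"twist": [0,0,0],"grip": 1},
  {"xyz": [0.7,0,-1.2],"twist": [0,0,0],"grip": 1},
  {"xyz": [0.3,0.3,-2.2],"twist": [0,0,0],"grip": 1},
  {"xyz": [-0.6,0.6,-3],"twist": [0,0,0],"grip": 1},
])

```text
clock: 15.28
position: [0.555, 0.0863, 0.2284]
ee_rot: [-2.893, -1.224, -0.001]
force: [1.8, -1.8, -0.1]
width: 0.005
```

Request:
jog_arm([
  {"xyz": [-0.9,0.4,-0.4],"twist": [0,0,0],"grip": 1},
  {"xyz": [-1.5,0.6,-0.6],"twist": [0,0,0],"grip": 1},
  {"xyz": [-1.5,0.6,-0.6],"twist": [0,0,0],"grip": 1},
])

```text
clock: 15.65
position: [0.5167, -0.0075, 0.2631]
ee_rot: [2.896, 1.212, -0.002]
force: [0.7, 0.4, -0.5]
width: 0.004
```

```bash
python3 - <<'E'
from h import *
go([]); wrist("w7")
E
```

```text
15.65 [ 0.5167 -0.0075  0.2631] [-86.1   5.2 263.1] [ 0.7  0.4 -0.5]
axis [315.  70.]
knob [249.  67.]
ppL [262. 144.]
ppR [266. 215.]
farL [481.  93.]
```

View pics/w7.png

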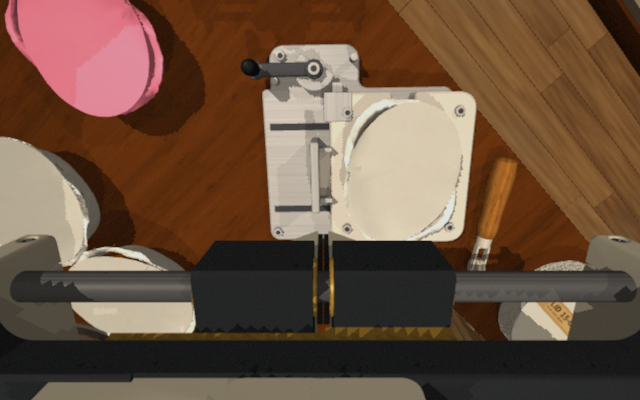

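The knob is at (250,68), against (249,67) predicted for the rear stop. The slide is closed round the tray, and the roller lies untouched. Hand it in.

```bash
python3 -c "
from cell import arm
print(arm.sign_off())"
```

```text
the job is handed in; nothing more can be done
None
```

The job is done and handed in at about 15.7 s on the robot's clock, well inside the 69 s limit. I pushed the cam lever to its forward stop, pushed the near nest half home by its push plate, then swung the lever back to its rear stop, using only closed fingertips.

- **Stops:** each push ended on a solid stop. The force rose to about 20 N at the forward stop, 22 N with the slide home, and 17 N at the rear stop, with almost no further motion.
- **Final picture:** the knob is within about 1 px of where the rear stop should put it. The slide is closed round the tray, the lid is in place and the rim roller is undisturbed.
- **Slide position:** measured just before the lever was swung back, the gap between the nest halves was 22–23 mm, against 24 mm nominal. The finger stopped about 3 mm further forward than my jig estimate predicted, which is within the error of that estimate.
- **Not checked:** the tape roll and lid stack are hidden or partly hidden by the gripper in the last picture. The arm stayed clear of both. The first positioning call was refused because I left out the "twist" value, and nothing moved.

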